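Show the spice jar's date stamp to the stock reader

TASK

Uncover the stock reader: take the dust cover off its window by the handle and hang it by that handle on the pair of hooks. Then take the slim spice jar out of the tray and show its underside, where the date is stamped, squarely to the reader: jar lid end up and in line with the reader's viewing direction, base centred over the window and 8 cm away from it. Finish while still holding the jar still there in the air, and leave all the other containers where they stand.

Things in the scene. Friction and masses are not known exactly. Their poses are not given: they have to be found in the camera images.
- reader_head: Head of the fixed stock reader: white box 84 x 110 mm on a grey foot (140 x 120). Its sloping top has a raised black window block, 56 x 80 mm (x, y), 12 mm high. Origin: centre of the window, the block's top face, 95 mm over the worktop. z: viewing direction, out of the window, up and leaning 25 deg (0.436 rad) from vertical, roughly towards the robot; y level; x up the slope.
- cover: Loose grey dust cover, 70 g, on the window block: cap 70 x 94 mm (x, y), skirt 10 mm deep, 3 mm play a side, bail handle on top. Comes off along its z. Origin: underside of its 4 mm plate, centre (= window centre, axes as the reader head's, while it sits). Handle: legs at y = +-43 mm, 6 mm thick; bar along y 92 mm long, 8 thick (x), from z = 44 to 56. Same when turned half round.
- cover_bar (a point): Centre of the cover's handle bar, 50 mm from the cover's origin along its z. The opening under the bar, through which the hooks pass, is 40 mm high (z) and 80 mm wide (y).
- hook_stand: Fixed stand with a pair of upturned steel hooks side by side, 7 mm rods at y = +-26 mm, open between them for the fingers. Origin: on the worktop under the seats. The hooks point along -x, roughly to the robot: each rod rises at x = 55 mm to z = 140, slopes down to its seat at x = 0 (rod top z = 133.5 mm), then up to its tip at x = -28 (top z = 151). Foot 130 x 110 x 12 mm.
- hook_seat (a point): Midway between the two seats, level with the rods' top (z = 133.5 mm). The bar's underside rests here, bar along the stand's y, its centre 6 to 8 mm above this point. It goes in over the tips along the stand's +x, hooks through the handle's opening, then down. Axes as the stand's.
- spice_jar: The slim spice jar, upright in the tray: the tallest and slimmest of three containers in one row there (order varies). Round, 42 mm body, 45 mm cap from 85 mm up to the top at 106 mm; 110 g. Origin: centre of its underside; z axis up through the cap. It can be gripped across the cap and upper body.
- tray: Fixed low wooden tray, 300 x 90 mm (its x, y), walls 35 mm high and 5 mm thick, floor 5 mm. Origin: centre of its underside. Its three containers stand in a row along its x, 90 mm apart.
- squat_jar: Squat jar with screw lid in the tray, 64 mm wide, 84 mm high; stays there. Origin: centre of its underside.
- small_tin: Small food tin in the tray, 58 mm wide, 72 mm high; stays there. Origin: centre of its underside.
- glass_jar: Jar at the back right, 72 mm wide, 107 mm high; leave it. Origin: centre of its underside.

How it is judged (in metres and radians):
On the way:
1. the cover hangs by its handle on both hooks, let go (x of cover_bar in the frame of hook_seat between -0.02 and 0.02 m and y of cover_bar in the frame of hook_seat between -0.016 and 0.016 m and z of cover_bar in the frame of hook_seat between -0.002 and 0.02 m and contact force between cover and hook_stand above 0.15 N and contact force between cover and the fingers below 0.05 N and linear speed of cover below 0.05 m/s), for 0.3 s.
At the end, for the whole second after the job is handed in: Cover hangs still by its bar on the hooks (20 mm along, 16 across, 20 up), untouched. Jar held still by the fingers alone, lid end up, axis within 0.14 rad of the viewing direction, base centre within 12 mm of the window axis in x and y, 65 to 95 mm off the window (all of step 1 and x of spice_jar in the frame of reader_head between -0.012 and 0.012 m and y of spice_jar in the frame of reader_head between -0.012 and 0.012 m and z of spice_jar in the frame of reader_head between 0.065 and 0.095 m and angle between the z axis of spice_jar and the z axis of reader_head, either way round below 0.14 rad and angle between spice_jar's own z axis and vertical below 1 rad and contact force between spice_jar and the fingers above 1 N and contact force between spice_jar and reader_head below 0.05 N and contact force between spice_jar and cover below 0.05 N and height (world z) of spice_jar above 0.1 m and linear speed of spice_jar below 0.02 m/s and angular speed of spice_jar below 0.15 rad/s); the arm keeps its last pose, push and grip.
It fails at once if another container is moved by more than 40 mm or tipped over (distance of any of squat_jar, small_tin, glass_jar from where it was at the start of the episode above 0.04 m or angle between any of squat_jar, small_tin, glass_jar's own z axis and vertical above 0.5 rad).
It also fails if it takes over 56 s, if anything falls off the work surface, if the arm or the gripper's body presses on something with over 40 N, if the wrist force passes 120 N, or if a joint passes its speed limit or range.

ROBOT

A 6-joint arm with a two-finger parallel gripper is mounted at the origin on a cart in front of the work surface, level with it; the furniture and walls round the work are solid. World frame = base frame: x ahead of the robot, y to its left, z up, the work surface at z = 0. Lengths are in mm, angles in rad, forces in N, time in s.
With the tool pointing down it reaches from about 400 to 825 mm from the base axis. Payload 7 kg.
Tool frame: the origin (TCP) lies at the very end of the fingers, on their centre line; the grasp point (between the pads) lies 19 mm behind it; z points along the fingers, y is the line along which they close (so a half turn about z gives the same grasp; the last joint's range is limited). The gripper opens to 88 mm and grips with 3 to 60 N. Pads are 19 mm wide; open, the fingers measure 130 mm over their backs; the gripper's body (78 mm by 193 mm) begins 47 mm behind the grasp point.
Start: joints at [1.442, 0.359, 0.012, 0, -1.224, -0.288], TCP at [273.27, 617.186, 226.561] pointing down, gripper open.
Joint ranges: [-3.07, 3.07], [-1.43, 2.12], [-1.02, 1.25], [-3.03, 1.67], [-3.05, -0], [-3.03, 3.03]. Speed limits (rad/s): [2.39, 2.39, 3.01, 3.14, 3.14, 3.14].

INTERFACE

Orientations are given as a unit quaternion [x, y, z, w].
In Python, from plant import bot gives the robot as it stands. Calls block until the motion is done:
- bot.move_ptp(position, orientation): joint-space move of the TCP to a pose.
- bot.line_to(position, velocity=150, ori=None): straight line of the TCP; ori=None keeps the orientation; velocity is the mean speed in mm/s.
- bot.move_joints(angles): joint-space move.
- bot.move_gripper(opening, force=None): finger opening in mm; force is the grip in N (None keeps the last); returns when the fingers have stopped.
- bot.pause(seconds).
- bot.solve_ik(position, orientation): joint angles nearest the present ones, or None.
- bot.read_state(): the state.
- bot.camera(name): name is "scene" or "top" or "wrist"; returns the picture (420x560x3 uint8, red, green, blue); there is no depth.
- bot.get_calibration(name): a dict with "fx", "fy", "cx", "cy" (pixels), "distortion" ([k1, k2, p1, p2, k3] as OpenCV has them; the pictures are not rectified), "view" (4x4, takes a point from world to camera coordinates); the wrist camera has in their place "T_tool_cam" (4x4, takes a point from camera to tool coordinates, whose origin is the TCP and whose axes are the flange's). Camera axes: x right, y up, looking along -z (the intrinsics and any distortion apply to the point x, -y, -z); pixel columns grow to the right and rows downward; lengths in mm; the calibration is good to about 2 mm. A picture is of the moment at which its call begins: read the wrist's pose just before it. get_calibration takes no time and is no camera call.
A pose or a line that the arm cannot do raises bot.Unreachable and nothing moves.
- bot.close_job(): hands the job in; it is judged then, once.
The state is a dict: "t": time; "joint_pos": joint angles; "qvel": joint speeds; "tau": joint torques, N m; "tcp_pos": TCP position; "eef_rot": TCP orientation; "contact_force": force on the tool from outside, world axes, zero at the start; "moment": the same for the moment, N m; "width": finger opening in mm; "finger_force": force on a finger pad.
Only numpy, scipy, OpenCV 4.12 (cv2) and the standard library are available. Lean on these libraries where they do the work, as an engineer would, in place of code of your own. Each camera call takes 0.05 s, during which the arm holds its last target. There are 200 camera calls.

## Working session

There is one attempt and no reset: what is moved stays moved. The work goes in short steps, each a Python script; the robot and the scene stay as the last script left them, time stands still between calls to the robot, and variables do not carry over. Pictures are saved under pics/ and viewed, at most 10 in all, crops included, and the job is handed in when it is done.

```bash
ls; mkdir -p pics
python3 - <<'E'
from plant import bot
import cv2,numpy as np
for n in ("scene","top"):
    im=bot.camera(n); cv2.imwrite(f"pics/{n}0.png",im[:,:,::-1])
    c=bot.get_calibration(n); print(n,{k:np.round(v,3).tolist() for k,v in c.items()})
c=bot.get_calibration("wrist");print({k:np.round(v,3).tolist() for k,v in c.items()})
print(bot.read_state())
E
```

```text
pics
scene {'fx': 524.706, 'fy': 524.706, 'cx': 280.73, 'cy': 209.978, 'distortion': [-0.166, 0.0, 0.0, 0.0, 0.0], 'view': [[0.906, -0.423, 0.024, -496.043], [0.201, 0.479, 0.854, -251.97], [-0.373, -0.769, 0.519, -1050.861], [0.0, 0.0, 0.0, 1.0]]}
top {'fx': 391.205, 'fy': 391.205, 'cx': 279.616, 'cy': 201.677, 'distortion': [0.014, 0.0, 0.0, 0.0, 0.0], 'view': [[0.013, -1.0, -0.016, 52.663], [0.989, 0.011, 0.149, -542.892], [-0.149, -0.018, 0.989, -925.868], [0.0, 0.0, 0.0, 1.0]]}
{'fx': 309.469, 'fy': 309.469, 'cx': 283.58, 'cy': 207.935, 'distortion': [-0.05, 0.0, 0.0, 0.0, 0.0], 'T_tool_cam': [[-0.0, 0.967, 0.256, 67.502], [1.0, 0.0, 0.0, -0.185], [0.0, 0.256, -0.967, -157.844], [0.0, 0.0, 0.0, 1.0]]}
{'t': 0.1, 'joint_pos': array([ 1.44211037e+00,  3.59317864e-01,  1.11618313e-02, -2.81375926e-04,
       -1.22409034e+00, -2.88097069e-01]), 'qvel': array([-0.00100556, -0.00215944,  0.00144009,  0.00111414,  0.00087853,
        0.00039484]), 'tau': array([-1.55193175e-03, -5.84165168e+01,  2.93751329e+01,  7.01565877e+00,
        1.01446323e-02, -4.79918594e-05]), 'tcp_pos': array([273.11465842, 616.81415963, 225.72452409]), 'eef_rot': array([ 9.78354777e-01, -2.06933292e-01, -7.41347020e-05,  7.33254462e-04]), 'contact_force': array([ 0.56155128,  0.85246261, -0.90996651]), 'moment': array([ 0.02803028, -0.02787524, -0.01465464]), 'finger_force': 0.0, 'width': 87.85160742530374}
```

View pics/scene0.png

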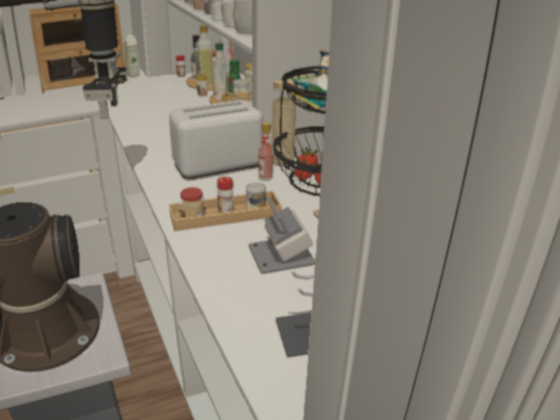

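View pics/top0.png

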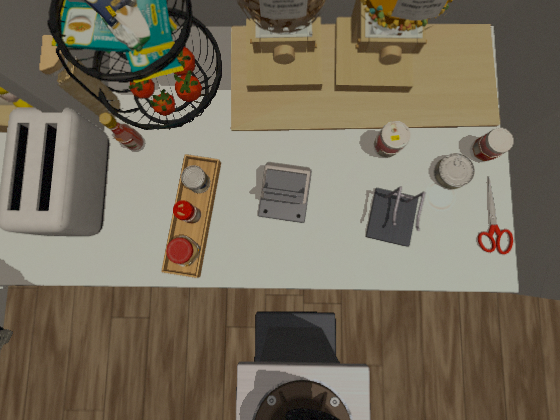

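The top view shows the tray with the slim red-capped jar in the middle at (184,211), the reader with its cover at (286,190), and the hook stand at (393,215). In the scene view the reader is at (288,235), the tray jar at (226,190) and the hooks at (305,275), partly hidden.

```bash
cat > h.py <<'E'
import cv2,numpy as np
from scipy.spatial.transform import Rotation as R
from plant import bot
def view(name,state=None):
    c=bot.get_calibration(name)
    if name=="wrist":
        T=np.eye(4);T[:3,:3]=R.from_quat(state['eef_rot']).as_matrix();T[:3,3]=state['tcp_pos']
        V=np.linalg.inv(T@np.array(c['T_tool_cam']))
    else: V=np.array(c['view'])
    K=np.array([[c['fx'],0,c['cx']],[0,c['fy'],c['cy']],[0,0,1]])
    return V,K,np.array(c['distortion'],float)
F=np.diag([1.,-1,-1])
def proj(cam,P):
    V,K,d=cam;p=(np.atleast_2d(P)@V[:3,:3].T+V[:3,3])@F
    return cv2.projectPoints(p.reshape(-1,1,3),np.zeros(3),np.zeros(3),K,d)[0].reshape(-1,2)
def ray(cam,uv):
    V,K,d=cam
    n=cv2.undistortPoints(np.array(uv,float).reshape(1,1,2),K,d).ravel()
    dd=V[:3,:3].T@(F@np.array([n[0],n[1],1]));o=-V[:3,:3].T@V[:3,3]
    return o,dd/np.linalg.norm(dd)
def onz(cam,uv,z):
    o,d=ray(cam,uv);return o+d*(z-o[2])/d[2]
def tri(obs):
    A=np.zeros((3,3));b=np.zeros(3)
    for cam,uv in obs:
        o,d=ray(cam,uv);M=np.eye(3)-np.outer(d,d);A+=M;b+=M@o
    p=np.linalg.solve(A,b)
    return p,[np.linalg.norm(np.cross(p-ray(c,u)[0],ray(c,u)[1])) for c,u in obs]
E
python3 - <<'E'
from h import *
np.set_printoptions(precision=1,suppress=True)
c=view("top")
for n,uv,z in [("jar",(184,211),111),("squat",(180,250),89),("tin",(194,179),77),("tray1",(163,274),35),("tray2",(205,276),35),("tray3",(188,156),35),("tray4",(220,159),35),
 ("reader",(286,190),95),("rf1",(259,217),5),("rf2",(305,222),5),("sf1",(367,236),12),("sf2",(410,246),12),("sf3",(420,195),12),("sf4",(377,187),12),("glass",(455,165),107)]: print(n,onz(c,uv,z))
im=cv2.imread("pics/top0.png")[140:290,150:430]
cv2.imwrite("pics/topc.png",cv2.resize(im,None,fx=2.8,fy=2.8,interpolation=cv2.INTER_CUBIC))
from numpy import pi
q=R.from_matrix(np.array([[1,0,0],[0,-1,0],[0,0,-1.]])).as_quat()
for i,p in enumerate([(440,40,330),(480,-140,330)]):
    for qq in (q,(R.from_euler('z',pi)*R.from_quat(q)).as_quat()): print(p,bot.solve_ik(p,qq))
E
```

```text
jar [507.7 276.7 111. ]
squat [419.5 287.2  89. ]
tin [589.8 265.4  77. ]
tray1 [362.5 340.1  35. ]
tray2 [359.  237.7  35. ]
tray3 [657.9 293.6  35. ]
tray4 [650.9 211.9  35. ]
reader [561.9  43.7  95. ]
rf1 [507.5 112.    5. ]
rf2 [496.1  -5.4   5. ]
sf1 [ 462.1 -160.2   12. ]
sf2 [ 438.7 -266.    12. ]
sf3 [ 567.6 -295.9   12. ]
sf4 [ 587.1 -188.    12. ]
glass [ 622.4 -346.2  107. ]
(440, 40, 330) [ 0.5 -0.1 -0.3  0.  -1.4  1. ]
(440, 40, 330) [ 0.5 -0.1 -0.3  0.  -1.4 -2.1]
(480, -140, 330) [ 0.1  0.  -0.2  0.  -1.4  1.5]
(480, -140, 330) [ 0.1  0.  -0.2  0.  -1.4 -1.7]
```

View pics/topc.png

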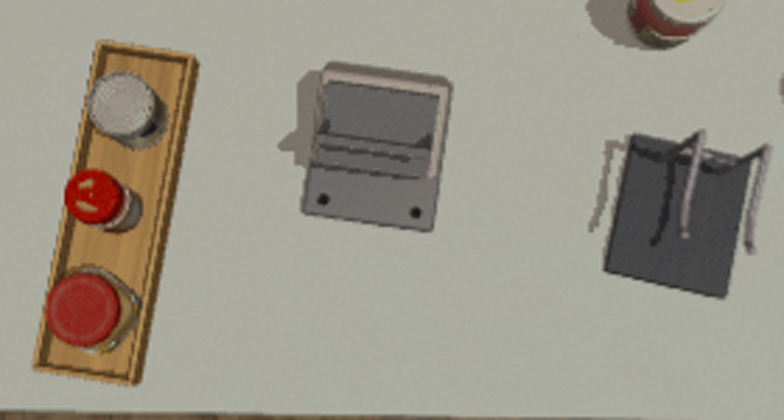

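The crop shows the jar cap at about (184,210) in full-image pixels, the cover bar running across at about (283,196), and the stand foot with its two rods pointing down-image. I'll take wrist views from two places.

Run:
```python
from h import *
import pickle
q=[1,0,0,0]
s=bot.read_state()
bot.line_to([273,617,330],velocity=150)
bot.move_ptp([420,300,330],q)
S={}
for n,p in (("A",[530,150,250]),("B",[530,-90,250])):
    bot.move_ptp(p,q); bot.pause(0.3)
    S[n]=bot.read_state(); im=bot.camera("wrist"); cv2.imwrite(f"pics/w{n}.png",cv2.resize(im[:,:,::-1],None,fx=1.4,fy=1.4,interpolation=cv2.INTER_CUBIC))
    cv2.imwrite(f"pics/raw{n}.png",im[:,:,::-1])
    print(S[n]['tcp_pos'],S[n]['eef_rot'],S[n]['t'],S[n]['contact_force'])
pickle.dump(S,open("S.pkl","wb"))
```

```text
[529.84024495 150.91205095 250.47382081] [ 9.99999648e-01  7.23090844e-04  3.46919282e-04 -2.47446618e-04] 3.3833 [ 0.82454101 -0.40507921  0.60845564]
[530.22620509 -89.07849694 249.93721754] [ 9.99999724e-01  7.42238966e-04 -3.58416142e-05 -1.39220211e-05] 4.6833 [ 0.53599774  0.65556203 -0.3521883 ]
```

View pics/wA.png

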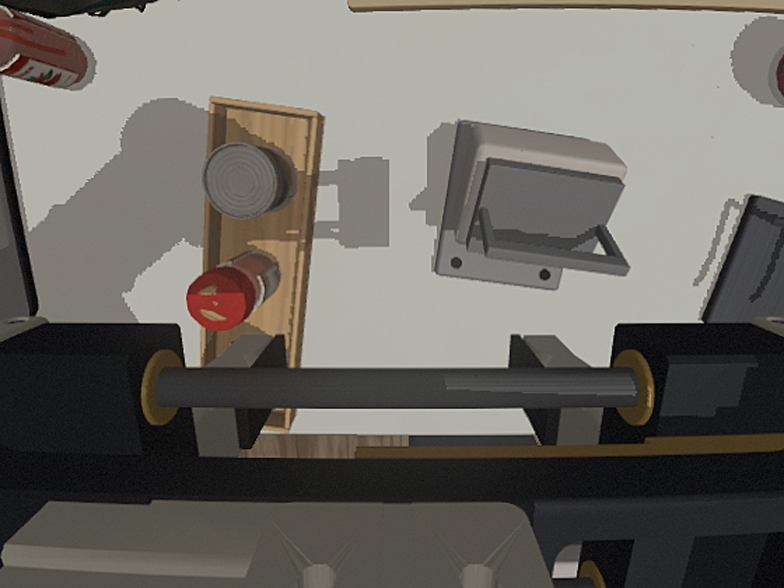

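View pics/wB.png

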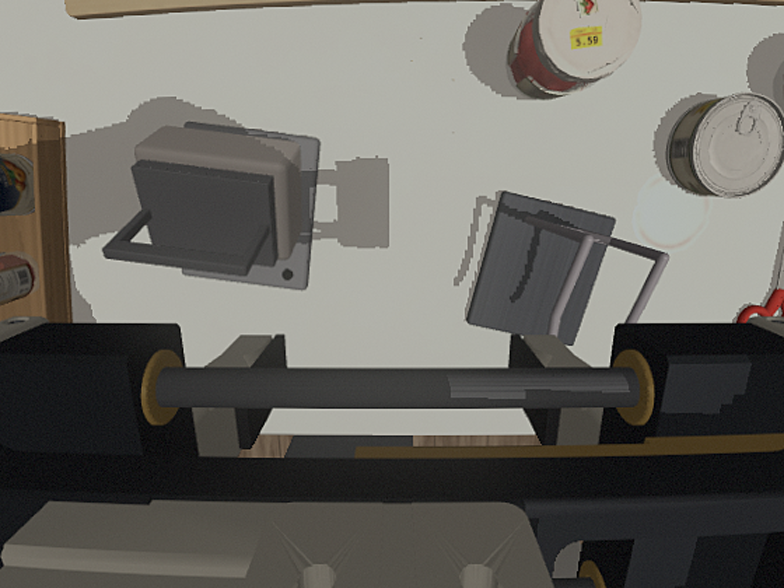

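A shows the jar cap centre at about (216,297)/1.4 and the cover plate with its far corners at (486,158) and (624,186)/1.4. B shows the bar from (104,252) to (248,270)/1.4 and the rod tops at (595,240) and (667,257)/1.4, but a finger hides the hook tips. I'll take closer views and fit the known models to them.

Run:
```python
from h import *
import pickle
q=[1,0,0,0]
S=pickle.load(open("S.pkl","rb"))
for n,p in (("C",[440,-260,250]),("D",[440,-150,250]),("E",[450,30,250]),("F",[430,250,260])):
    bot.move_ptp(p,q); bot.pause(0.25)
    S[n]=bot.read_state(); im=bot.camera("wrist"); cv2.imwrite(f"pics/raw{n}.png",im[:,:,::-1])
pickle.dump(S,open("S.pkl","wb")); print(S["F"]["t"])
P={"reader":([565,40,120]),"stand":([515,-228,120]),"jar":([508,277,100])}
tiles=[]
for n,o in (("B","reader"),("E","reader"),("C","stand"),("D","stand"),("A","jar"),("F","jar")):
    c=view("wrist",S[n]); u=proj(c,P[o])[0]; im=cv2.imread(f"pics/raw{n}.png")
    w,h=(132,100); x0=int(np.clip(u[0]-w/2,0,560-w));y0=int(np.clip(u[1]-h/2,0,420-h))
    t=cv2.resize(im[y0:y0+h,x0:x0+w],None,fx=2,fy=3,interpolation=cv2.INTER_CUBIC) if 0 else cv2.resize(im[y0:y0+h,x0:x0+w],(396,300),interpolation=cv2.INTER_CUBIC)
    tiles.append(t);print(n,o,u,"x0,y0",x0,y0)
cv2.imwrite("pics/m1.png",np.vstack([np.hstack(tiles[:2]),np.hstack(tiles[2:4])]))
cv2.imwrite("pics/m2.png",np.hstack(tiles[4:]))
```

```text
8.825
B reader [146.54522808 163.09089515] x0,y0 80 113
E reader [271.60175263  70.56983974] x0,y0 205 20
C stand [249.55644859 118.53552111] x0,y0 183 68
D stand [370.18242406 118.0821933 ] x0,y0 304 68
A jar [163.67208239 215.18773227] x0,y0 97 165
F jar [255.99448592 115.99748173] x0,y0 189 65
```

View pics/m1.png

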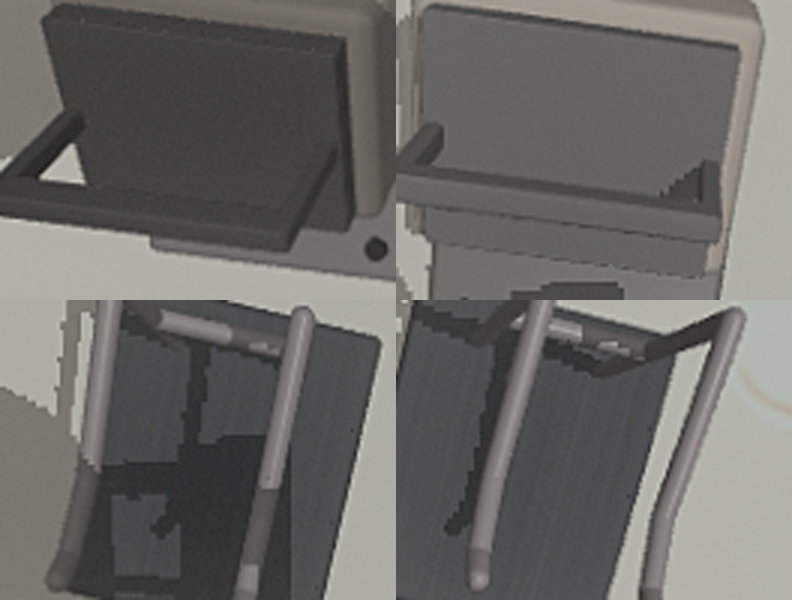

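View pics/m2.png

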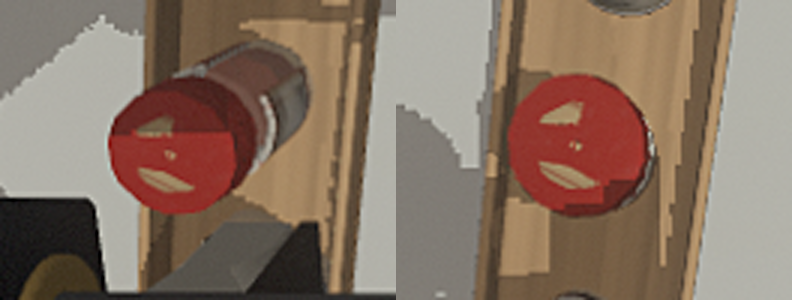

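The tiles show the plate corners, bar ends, rod bends and tips, and the cap-centre dot (A tile (170,155), F tile (179,146)). I'll fit poses to these points.

```bash
cat > fit.py <<'E'
from h import *
import pickle
from scipy.optimize import least_squares
np.set_printoptions(precision=2,suppress=True)
S=pickle.load(open("S.pkl","rb")); cam={n:view("wrist",S[n]) for n in S}
off={"B":(80,113),"E":(205,20),"C":(183,68),"D":(304,68),"A":(97,165),"F":(189,65)}
t=lambda n,x,y:(n,np.array(off[n])+(np.array([x,y])+.5)/3-.5)
w=lambda n,x,y:(n,(np.array([x,y])+.5)/1.4-.5)
RD=[((35,47,4),t("B",52,22)),((35,-47,4),t("B",333,48)),((35,47,4),t("E",28,8)),((35,-47,4),t("E",341,47)),
 ((-4,-46,56),t("B",288,249)),((-4,-46,56),t("E",320,242)),((-4,-46,56),w("A",627,276)),((-4,46,56),w("B",106,261)),((35,47,4),w("A",486,159)),((35,-47,4),w("A",624,186))]
ST=[((55,-26,136.5),t("C",304,12)),((0,26,130),t("C",92,170)),((-28,26,147.5),t("C",58,281)),((-28,26,147.5),t("D",82,278)),
 ((55,-26,136.5),t("D",339,15)),((0,-26,130),t("D",264,213)),((0,26,130),t("D",97,172)),((55,-26,136.5),w("B",665,258)),((55,26,136.5),w("B",594,241))]
def rot(yaw,lean): return R.from_euler('z',yaw)*R.from_euler('y',-lean)
def fit(obs,p0,lean,free):
    def res(p): 
        r=rot(p[2],p[4] if free else lean); z=p[3] if free else p0[3]
        return np.concatenate([proj(cam[n],r.apply(np.array(m,float))+[p[0],p[1],z])[0]-u for m,(n,u) in obs])
    s=least_squares(res,list(p0)+[lean],loss='soft_l1'); return s.x,res(s.x).reshape(-1,2)
if __name__=="__main__":
    for nm,o,p0,l in (("reader",RD,[565,42,-.1,95],.436),("stand",ST,[515,-228,-.2,0],0)):
        for fr in (0,1): 
            x,r=fit(o,p0,l,fr); print(nm,x)
        print(r.tolist() if 0 else np.round(r,1).tolist())
    c=[t("A",170,155),t("F",179,146)]
    print("jar",tri([(cam[n],u) for n,u in c]+[(view("top"),np.array([150,140])+np.array([94,196])/2.8)]), tri([(cam[n],u) for n,u in c]))
E
python3 fit.py
```

```text
reader [570.54  48.7   -0.11  95.     0.44]
reader [570.76  48.66  -0.12  93.03   0.44]
[[-4.6, -1.2], [0.1, 1.0], [-1.9, 0.7], [0.7, 0.6], [1.0, 0.4], [1.0, 0.1], [-1.3, -1.0], [-0.4, -1.9], [1.3, 3.7], [-0.0, -2.3]]
stand [ 502.7  -221.88   -0.23    0.      0.  ]
stand [ 519.62 -225.06   -0.22    0.33    0.13]
[[-0.5, 1.1], [-1.2, 1.3], [0.8, -0.3], [-1.0, -0.1], [0.9, 0.4], [1.2, -0.4], [0.3, -0.1], [0.7, -0.4], [-3.1, -1.3]]
jar (array([510.14, 281.47, 110.81]), [np.float64(1.7216298767142049), np.float64(1.8543138023339942), np.float64(3.5324672669477035)]) (array([510.08, 283.23, 111.22]), [np.float64(0.08215569130994674), np.float64(0.08215569131006398)])
```

```bash
cat > ov.py <<'E'
from fit import *
def lines(img,c,off,sc,pts,col):
    u=(proj(c,np.array(pts))-off+.5)*sc-.5
    cv2.polylines(img,[np.round(u*8).astype(np.int32)],False,col,1,cv2.LINE_AA,3)
def models(rd,st):
    r=rot(rd[2],.436);o=np.array([rd[0],rd[1],95]);L=[]
    f=lambda P:r.apply(np.array(P,float))+o
    L.append((f([(35,47,4),(35,-47,4),(-35,-47,4),(-35,47,4),(35,47,4)]),(0,255,0)))
    L.append((f([(4,46,56),(4,-46,56),(-4,-46,56),(-4,46,56),(4,46,56)]),(0,255,255)))
    r2=rot(st[2],0);o2=np.array([st[0],st[1],0])
    for y in (26,-26): L.append((r2.apply(np.array([(55,y,12),(55,y,136.5),(0,y,130),(-28,y,147.5)],float))+o2,(0,0,255)))
    return L
def comp(rd,st,name):
    tl=[]
    for n,P in (("B",[570,48,110]),("E",[560,48,110]),("C",[505,-222,130]),("D",[505,-222,130])):
        im=cv2.imread(f"pics/raw{n}.png");w,h=132,100;u=proj(cam[n],P)[0]
        x0=int(np.clip(u[0]-w/2,0,560-w));y0=int(np.clip(u[1]-h/2,0,420-h))
        t=cv2.resize(im[y0:y0+h,x0:x0+w],(396,300),interpolation=cv2.INTER_CUBIC)
        t=cv2.convertScaleAbs(t,alpha=1.4)
        for p,c in models(rd,st): lines(t,cam[n],np.array([x0,y0]),3,p,c)
        tl.append(t);print(n,x0,y0)
    cv2.imwrite(name,np.vstack([np.hstack(tl[:2]),np.hstack(tl[2:])]))
E
python3 - <<'E'
from ov import *
for k,(i) in {"backR":(0,4,7),"tipL":(2,3),"seatL":(1,6)}.items(): print(k,tri([(cam[ST[j][1][0]],ST[j][1][1]) for j in i]))
comp([570.54,48.7,-.115],[502.7,-221.9,-.23],"pics/o1.png")
E
```

```text
backR (array([ 550.37, -258.31,  142.18]), [np.float64(0.7999934416131165), np.float64(0.4251671542580713), np.float64(0.7450217242312434)])
tipL (array([ 479.77, -189.84,  146.81]), [np.float64(0.10083980451946833), np.float64(0.1008398045193114)])
seatL (array([ 509.4 , -196.39,  125.84]), [np.float64(0.6170482516791832), np.float64(0.6170482516790847)])
B 76 106
E 197 28
C 175 80
D 299 79
```

View pics/o1.png

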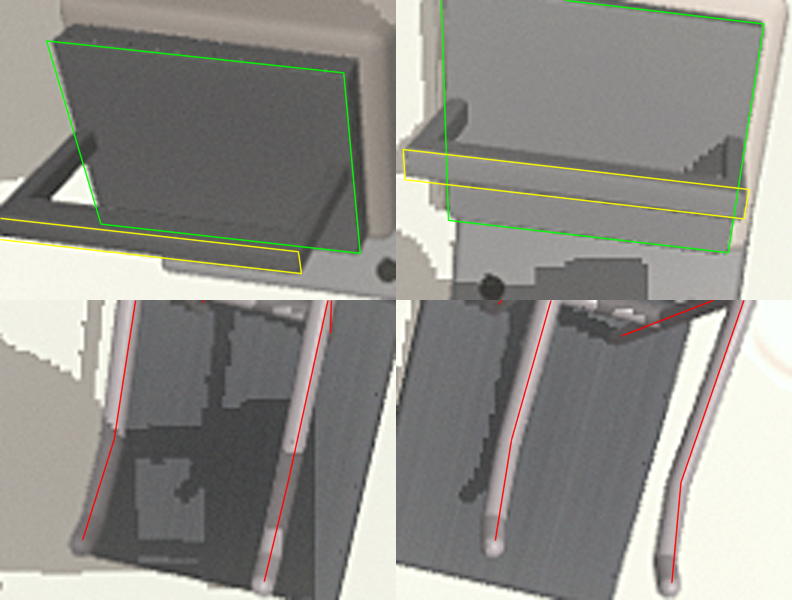

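The overlay fits: plate, bar and both rods lie within about 2 mm of the image, and the triangulated heights (jar top 111, hooks about 147, 126 and 142) agree with the text. Next I'll take off the cover.

```bash
cat > g.py <<'E'
from h import *
np.set_printoptions(precision=2,suppress=True)
RO,RR=np.array([570.5,48.2,95.]),R.from_euler('z',-.115)*R.from_euler('y',-.436)
SO,SR=np.array([502.2,-222.,0.]),R.from_euler('z',-.23)
JO=np.array([510.1,283.,5.]); TY=-.12
def pose(O,Rm,p,s,closing):   # grasp point at local p, tool z = -local z; returns TCP pos, quat
    z=np.array([0,0,-1.]); y=s*np.array(closing,float); M=np.c_[np.cross(y,z),y,z]
    return O+Rm.apply(np.array(p,float)+19*z),(Rm*R.from_matrix(M)).as_quat()
def st(tag):
    s=bot.read_state();print(tag,"t",round(s['t'],2),s['tcp_pos'],"w",round(s['width'],1),"ff",round(s['finger_force'],1),s['contact_force']);return s
E
cat > plan.py <<'E'
from g import *
for s in (1,-1):
    for n,a in {"r":(RO,RR,[0,0,50]),"rup":(RO,RR,[0,0,150]),"hpre":(SO,SR,[-85,0,250]),"hp":(SO,SR,[-85,0,165]),"h":(SO,SR,[0,0,140])}.items():
        p,q=pose(*a,s,[1,0,0]);print(s,n,p,bot.solve_ik(p,q))
    for n,a in {"j":(JO,R.from_euler('z',TY),[0,0,95]),"jup":(JO,R.from_euler('z',TY),[0,0,230]),"f":(RO,RR,[0,0,175])}.items():
        p,q=pose(*a,s,[0,1,0]);print(s,n,p,bot.solve_ik(p,q))
E
python3 plan.py
```

```text
1 r [557.49  49.7  123.1 ] None
1 rup [515.54  54.55 213.74] [ 0.66 -0.14 -0.89  0.57 -0.58  1.92]
1 hpre [ 419.44 -202.62  231.  ] [-0.03  0.   -0.42  0.   -1.15  2.94]
1 hp [ 419.44 -202.62  146.  ] [-0.03  0.08 -0.55  0.   -0.94  2.94]
1 h [ 502.2 -222.   121. ] [-0.06  0.25 -0.41  0.   -0.91  2.97]
1 j [510.1 283.   81. ] [ 0.84  0.34 -0.38  0.   -0.85 -2.53]
1 jup [510.1 283.  216. ] [ 0.84  0.22 -0.21  0.   -1.14 -2.53]
1 f [505.05  55.76 236.41] [ 0.7  -0.19 -0.85  0.52 -0.66 -2.76]
-1 r [557.49  49.7  123.1 ] None
-1 rup [515.54  54.55 213.74] [ 0.66 -0.14 -0.89  0.57 -0.58 -1.22]
-1 hpre [ 419.44 -202.62  231.  ] [-0.03  0.   -0.42  0.   -1.15 -0.2 ]
-1 hp [ 419.44 -202.62  146.  ] [-0.03  0.08 -0.55  0.   -0.94 -0.2 ]
-1 h [ 502.2 -222.   121. ] [-0.06  0.25 -0.41  0.   -0.91 -0.17]
-1 j [510.1 283.   81. ] [ 0.84  0.34 -0.38  0.   -0.85  0.61]
-1 jup [510.1 283.  216. ] [ 0.84  0.22 -0.21  0.   -1.14  0.61]
-1 f [505.05  55.76 236.41] [ 0.7  -0.19 -0.85  0.52 -0.66  0.38]
```

```bash
cat >> g.py <<'E'
def tpose(O,Rm,p,s,th):  # closing along local x, tool tilted by th about local x
    return pose_t(O,Rm,p,s,[1,0,0],th)
def pose_t(O,Rm,p,s,closing,th):
    z=R.from_rotvec(th*np.array(closing,float)).apply([0,0,-1.]); y=s*np.array(closing,float); M=np.c_[np.cross(y,z),y,z]
    return O+Rm.apply(np.array(p,float)+19*z),(Rm*R.from_matrix(M)).as_quat()
E
python3 - <<'E'
from g import *
for th in np.arange(-.8,.81,.1):
    ok=[]
    for a in ((RO,RR,[0,0,50]),(RO,RR,[0,0,75]),(RO,RR,[0,0,100]),(RO,RR,[0,0,150]),(SO,SR,[-85,0,250]),(SO,SR,[-85,0,165]),(SO,SR,[0,0,138])):
        ok.append(bot.solve_ik(*tpose(*a,-1,th)))
    print(round(th,1),[o is not None for o in ok],ok[0])
for d in (0,.05,.1,.15,.2,.25,.3): # upright tool deviation
    p,q=pose(RO,RR*R.from_euler('y',0),[0,0,50],-1,[1,0,0])
    q2=(R.from_rotvec(RR.apply([0,d,0]))*R.from_quat(q)); pp=RO+RR.apply([0,0,50])+q2.apply([0,0,19])
    print(d,bot.solve_ik(pp,q2.as_quat()))
E
```

```text
-0.8 [True, True, True, True, True, True, True] [ 0.82  0.43 -0.76  0.83 -1.12 -1.79]
-0.7 [True, True, True, True, True, True, True] [ 0.8   0.37 -0.8   0.86 -1.03 -1.77]
-0.6 [True, True, True, True, True, True, True] [ 0.77  0.31 -0.85  0.9  -0.93 -1.76]
-0.5 [True, True, True, True, True, True, True] [ 0.73  0.25 -0.89  0.94 -0.83 -1.75]
-0.4 [True, True, True, True, True, True, True] [ 0.67  0.2  -0.93  0.99 -0.72 -1.73]
-0.3 [True, True, True, True, True, True, True] [ 0.61  0.15 -0.97  1.04 -0.6  -1.71]
-0.2 [True, True, True, True, True, True, True] [ 0.53  0.11 -1.    1.1  -0.48 -1.69]
-0.1 [False, True, True, True, True, True, True] None
-0.0 [False, True, True, True, True, True, True] None
0.1 [False, True, True, True, True, True, True] None
0.2 [True, True, True, True, True, True, True] [ 0.45  0.05 -0.93  0.44 -0.13 -0.94]
0.3 [True, True, True, True, True, True, True] [ 0.4   0.06 -0.7  -0.21 -0.3  -0.27]
0.4 [True, True, True, True, True, True, True] [ 0.24  0.09 -0.55 -0.56 -0.45  0.18]
0.5 [True, True, True, True, True, True, True] [ 0.08  0.13 -0.46 -0.77 -0.61  0.48]
0.6 [True, True, True, True, True, True, True] [-0.05  0.18 -0.41 -0.92 -0.75  0.69]
0.7 [True, True, True, True, True, True, True] [-0.15  0.23 -0.37 -1.02 -0.88  0.85]
0.8 [True, True, True, True, True, True, True] [-0.24  0.29 -0.33 -1.09 -1.01  0.96]
0 None
0.05 [ 0.49  0.07 -0.95  0.78 -0.31 -1.32]
0.1 [ 0.54  0.09 -0.85  0.53 -0.41 -1.12]
0.15 [ 0.54  0.11 -0.77  0.37 -0.49 -0.97]
0.2 [ 0.53  0.13 -0.69  0.26 -0.58 -0.86]
0.25 [ 0.52  0.16 -0.62  0.18 -0.65 -0.77]
0.3 [ 0.5   0.18 -0.56  0.12 -0.73 -0.7 ]
```

A squared-up grasp is out of reach, but tilting the tool 0.4 rad sideways along the bar is reachable and keeps the pads flat on it.

Run:
```python
from g import *
th=-.4;s=-1
bot.move_gripper(45,25)
bot.move_ptp(*tpose(RO,RR,[0,0,130],s,th))
bot.line_to(tpose(RO,RR,[0,0,50],s,th)[0],velocity=100); st("at bar")
bot.move_gripper(0,25); st("gripped")
bot.line_to(tpose(RO,RR,[0,0,75],s,th)[0],velocity=50); st("off")
bot.line_to(tpose(RO,RR,[0,0,150],s,th)[0],velocity=120); bot.pause(.2); st("up")
bot.move_ptp(*tpose(SO,SR,[-85,0,240],s,th)); bot.pause(.2); st("pre hook")
cv2.imwrite("pics/rawH.png",bot.camera("wrist")[:,:,::-1])
```

```text
at bar t 12.62 [556.08  42.43 124.69] w 44.8 ff 0.0 [ 0.77 -0.42 -0.29]
gripped t 13.32 [556.02  42.48 124.54] w 7.5 ff 25.0 [-2.36  1.42  2.39]
off t 13.97 [545.51  43.88 147.21] w 8.0 ff 25.0 [-0.37 -0.65 -1.14]
up t 14.94 [513.96  46.84 214.36] w 8.0 ff 25.0 [ 0.09 -0.19 -0.57]
pre hook t 16.2 [ 418.14 -209.11  222.39] w 7.9 ff 25.0 [-0.13 -0.05 -0.37]
```

Run:
```python
from g import *
th=-.4;s=-1
L=lambda p,v:bot.line_to(tpose(SO,SR,p,s,th)[0],velocity=v)
L([-85,0,166],120); st("level")
L([-30,0,165],80); a=st("over tips")
L([0,0,165],60); b=st("over seats")
if np.linalg.norm(b['contact_force']-a['contact_force'])<4:
    L([0,0,141],40); st("down")
    L([0,0,138],20); st("seat")
cv2.imwrite("pics/rawH2.png",bot.camera("wrist")[:,:,::-1]); cv2.imwrite("pics/topH.png",cv2.resize(bot.camera("top")[130:280,330:480,::-1],None,fx=4,fy=4))
```

```text
level t 17.02 [ 418.22 -209.73  148.96] w 7.7 ff 25.0 [0.41 0.27 0.29]
over tips t 17.86 [ 470.79 -222.49  147.21] w 7.6 ff 25.0 [-0.4  -0.68 -1.46]
over seats t 18.51 [ 500.27 -229.3   147.18] w 7.5 ff 25.0 [-0.38 -0.18  0.12]
down t 19.26 [ 500.7  -229.32  123.57] w 7.7 ff 25.0 [ 1.04 -1.17  1.87]
seat t 19.56 [ 501.72 -229.7   122.61] w 8.1 ff 25.0 [-1.59 -1.42 14.84]
```

The cover met the seats with its bar centre at about z 140, as expected. I'll let go and check.

Run:
```python
from g import *
th=-.4;s=-1
bot.line_to(tpose(SO,SR,[0,0,139.5],s,th)[0],velocity=20)
bot.move_gripper(40,25); bot.pause(.3); st("open")
p,q=tpose(SO,SR,[0,0,240],s,th)
bot.line_to(p,velocity=150); bot.pause(.2);
bot.move_ptp([440,-150,270],[1,0,0,0]); bot.pause(.2); a=st("up")
w=bot.camera("wrist")[:,:,::-1]; t=bot.camera("top")[130:280,330:480,::-1]
c=view("wrist",a); w=w.copy()
P=SO+SR.apply(np.array([[0,46,147.],[0,-46,147]]));u=proj(c,P)
cv2.imwrite("pics/v9.png",np.hstack([cv2.resize(w[20:230,250:530],(560,420)),cv2.resize(t,(240,240))[:,:] if 0 else cv2.copyMakeBorder(cv2.resize(t,(235,235)),0,185,0,0,cv2.BORDER_CONSTANT)]));print((u-[250,20])*2)
```

```text
open t 20.97 [ 500.53 -229.21  122.03] w 40.0 ff 0.0 [ 0.24  0.67 -0.26]
up t 24.0 [ 439.98 -150.03  269.82] w 40.1 ff 0.0 [0.3  0.5  0.75]
[[130.64 200.75]
 [328.07 250.27]]
```

View pics/v9.png

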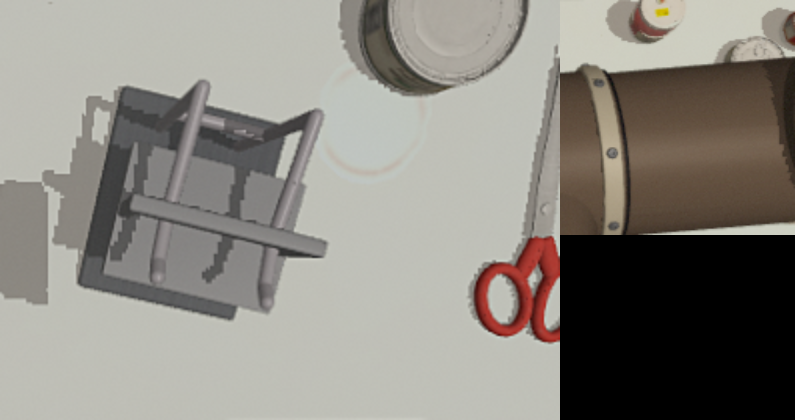

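The wrist view shows the cover hanging on both hooks, with its bar ends at (125,203) and (327,248) against the predicted (131,201) and (328,250). Next is the jar.

Run:
```python
from g import *
s=-1; JR=R.from_euler('z',TY)
bot.move_gripper(88,30)
J=lambda z:pose(JO,JR,[0,0,z],s,[0,1,0])
bot.move_ptp(*J(220)); st("above")
bot.line_to(J(95)[0],velocity=120); st("at")
bot.move_gripper(30,30); g=st("grip")
if g['width']>38:
    bot.line_to(J(260)[0],velocity=150); bot.pause(.2); st("lift")
    bot.move_ptp(*pose(RO,RR,[0,0,215],s,[0,1,0]))
    bot.line_to(pose(RO,RR,[0,0,175],s,[0,1,0])[0],velocity=60); bot.pause(.5)
    e=st("final"); Q=R.from_quat(e['eef_rot']); gp=e['tcp_pos']-19*Q.apply([0,0,1])
    print("grasp pt in reader",RR.inv().apply(gp-RO),"angle",np.arccos(-Q.apply([0,0,1])@RR.apply([0,0,1])))
    w=bot.camera("wrist");sc=bot.camera("scene");c=view("scene")
    for n,P in (("base",[0,0,80]),("top",[0,0,186])): print(n,proj(c,RO+RR.apply(P)))
    cv2.imwrite("pics/v10.png",np.hstack([cv2.resize(w[60:360,130:430,::-1],(400,400)),cv2.resize(sc[150:300,200:350,::-1],(400,400),interpolation=cv2.INTER_CUBIC)]))
```

```text
above t 26.68 [510.34 282.19 206.31] w 87.4 ff 0.0 [-0.17  0.02 -0.54]
at t 27.87 [510.53 283.35  81.75] w 87.3 ff 0.0 [0.03 0.75 0.12]
grip t 28.64 [510.09 283.    80.99] w 44.0 ff 30.0 [-0.72  0.1   0.66]
lift t 30.09 [509.89 282.8  245.19] w 43.9 ff 30.0 [ 1.64 -0.21 -0.66]
final t 32.32 [505.06  55.81 236.54] w 44.1 ff 30.0 [ 0.23 -1.09 -1.57]
grasp pt in reader [  0.05   0.04 175.12] angle 0.00031504310460402015
base [[268.63 199.46]]
top [[249.59 164.23]]
```

View pics/v10.png

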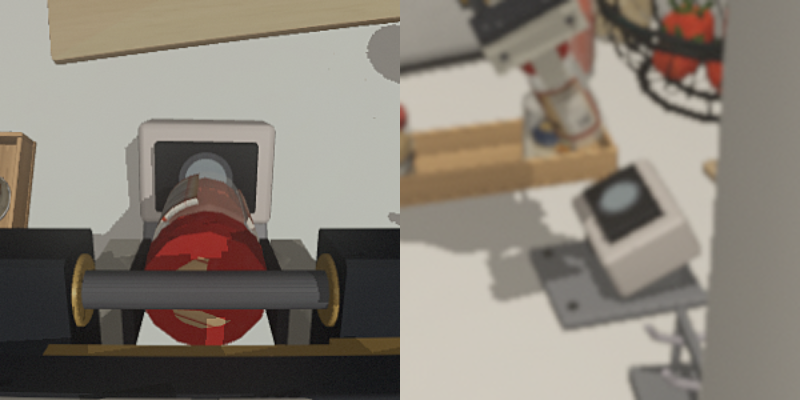

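The jar is held in line above the window, and in the wrist tile the window's far corners are at (154,141) and (259,146). A last numeric check compares the window estimate with these pixels.

Run:
```python
from g import *
s=bot.read_state();c=view("wrist",s);sc=view("scene")
print("wrist tile",(proj(c,RO+RR.apply([[28,40,0.],[28,-40,0]]))-[130,60])/.75)
print("scene tile",(proj(sc,RO)-[200,150])*400/150+[400,0])
obs=[(c,[130+154*.75,60+141*.75]),(c,[130+259*.75,60+146*.75])]
for (cc,u),m in zip(obs,([28,40,0],[28,-40,0])):
    o,d=ray(cc,u);o2,d2=RR.inv().apply(o-RO),RR.inv().apply(d);print(o2-d2*o2[2]/d2[2],"expected",m)
st("")
```

```text
wrist tile [[153.05 141.95]
 [257.97 141.92]]
scene tile [[618.08 196.72]]
[28.72 39.25  0.  ] expected [28, 40, 0]
[ 24.88 -40.89   0.  ] expected [28, -40, 0]
 t 32.42 [505.04  55.77 236.45] w 43.7 ff 30.0 [ 1.21  0.23 -0.92]
```

The window agrees with my estimate to within 1–3 mm: in the scene view it is predicted at (618,197) and seen at (618,196). I'm handing the job in.

```bash
python3 -c "
from plant import bot
print(bot.close_job())"
```

```text
the job is handed in; nothing more can be done
None
```

I handed the job in at about 32 s of the 56 s allowed: the cover hangs on both hooks, and the spice jar is held still about 8 cm above the window and in line with it. The hand-in call returned no verdict.

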